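# Feed a heat-sink bar down the chute to the escapement stop

## Task

Lay the finned heat-sink bar, fins up, in the open upper part of the sloped feed chute, then push it gently down under the hood until it rests firmly against the sprung escapement stop, and leave it there. The stop is hidden under the hood, so feel for it: press its spring in a millimetre or two, but never as far as 4 mm, or the escapement trips. Leave the flux syringe, the solder spool and the side cutters where they are.

Things in the scene. Friction and masses are not known exactly. Their poses are not given: they have to be found in the camera images.
- heatsink: loose aluminium heat-sink bar, five fins along it: a block 70 x 24 x 30 mm (x length, y width, z height), 60 to 130 g; origin at the centre of its underside, z up through the fins; both ends alike. It starts on the bench, fins up. Grip it across its 24 mm width.
- chute: aluminium feed chute fixed to the bench on a dark base plate 220 x 70 x 6 mm, 95 mm high at its open end; origin under the plate's middle; x axis level along the chute from the upper, open end to the lower, hooded end, y across, z up. Channel 210 mm long, falling 15 degrees to +x, 28 mm wide inside; the bar lies still on it by friction
- chute_top (a point): centre line of the channel floor at the very upper, open end. The next 115 mm down the slope are open from above; side walls there stand 10 mm above the floor (square to it) and flare outward up to 17 mm, 45 mm wide over all
- chute_hood (a point): centre line of the channel floor under the front edge of the grey hood, 115 mm down the slope from chute_top (push along this line). Hood top 45 mm above the floor, 34 mm wide, 95 mm long. The hidden stop face lies 143 to 167 mm from chute_top, different each time, so the seated bar's rear end is 73 to 97 mm from chute_top, in the open
- leaf_lip (a point): tip of a sprung steel drag leaf, 103 mm down the slope from chute_top, 36 mm above the floor. The bar's front lifts the leaf 1.5 mm at 111 to 118 mm from chute_top: the push rises to 10 to 17 N there, then falls and stays roughly steady at 6 to 12 N until the stop is met. This drag also holds the bar once let go
- stop (a joint): travel of the sprung stop face down the chute, m: 0 untouched, grows as the bar presses it in; a spring of 1 N to begin with and 4 N per mm more pushes back. At 0.004 (about 17 N on top of the drag) the escapement trips. When the push ends, the spring may push the bar back a little until the drag holds it
- flux_syringe: bystander: flux syringe lying on the bench, 169 x 26 x 17 mm, long axis x, origin under its middle
- solder_spool: bystander: grey solder reel standing on its flange, 60 mm across, 34 mm high, origin under its middle
- side_cutters: bystander: side cutters with red handles lying on the bench, 109 x 58 x 12 mm, origin under the middle
Things that resemble listed ones, but are neither listed nor needed, are in the scene too. Of the things shaped like the heatsink, the aluminium one is meant.

How it is judged:
By the outcome, as a careful person would: the job done as asked, in the order asked, and still so for the second after the job is handed in, with the robot touching nothing.
It also fails if it takes over 72 s, if anything falls off the work surface, if the arm or the gripper's body presses on something with over 40 N, if the wrist force passes 120 N, or if a joint passes its speed limit or range.

## Robot

A 6-joint arm with a two-finger parallel gripper is mounted at the origin on a cart in front of the work surface, level with it; the furniture and walls round the work are solid. World frame = base frame: x ahead of the robot, y to its left, z up, the work surface at z = 0. Lengths are in m, angles in rad, forces in N, time in s.
With the tool pointing down it reaches from about 0.325 to 0.9 m from the base axis. Payload 6.1 kg.
Tool frame: the origin (TCP) lies on the centre line of the jaws, within the pads' length; the fingertips stand 19 mm ahead of it and the grasp point (between the pads) is the TCP; z points along the fingers, y is the line along which they close (so a half turn about z gives the same grasp; the last joint's range is limited). The gripper opens to 87 mm and grips with 3 to 60 N. Pads are 19 mm wide; open, the fingers measure 117 mm over their backs; the gripper's body (75 mm by 190 mm) begins 51 mm behind the grasp point.
Start: joints at [0.991, 0.22, 1.526, -0, 1.395, -0.126], TCP at [0.274, 0.562, 0.205] pointing down, gripper open.
Joint ranges: [-2.98, 2.98], [-0.91, 2.08], [0.09, 2.57], [-1.24, 4.39], [0.2, 2.65], [-2.68, 2.68]. Speed limits (rad/s): [2.57, 2.57, 3.01, 3.14, 3.14, 3.14].

## Interface

Orientations are given as a rotation vector (axis times angle).
In Python, from cell import bot gives the robot as it stands.
- The arm moves only by the tool step_arm, never from a script. Its argument "steps" is a list that holds one entry, the list of rows, each a list of 5 numbers: the shift along the tool's x, y, z in mm, then the turn about the tool's z in units of 6 degrees (1.0 is 6 degrees), then the opening, from -1 (shut) to 1 (fully open). A call has 1 to 10 rows; each row shifts and turns the commanded pose from where the row before left it, along the tool's axes as they then stand; what a row does not reach is not made up. A row lasts 1/12 s, in which the tool goes at most 41.7 mm and 7.16 degrees, less where a joint would pass 70% of its speed; a pose out of reach is approached as far as the arm can. A call is refused whole if a number of a shift passes 41.7 or a number of a turn 1, either way. A call with a gripper value outside its range is refused whole. The fingers move at their own pace and stop on an object; the grip force is fixed at half the most. Time passes only in rows, so rows that do not move let the fingers close. It gives the time, the measured TCP pose, the force, the opening and the grip force at its end, in the units of the state.
- bot.get_state(): the state, without advancing time (a new reading comes with each control period).
- bot.camera(name): name is "side" or "top" or "wrist"; returns the picture (420x560x3 uint8, red, green, blue); there is no depth.
- bot.calibration(name): a dict with "camera_matrix" (3x3 intrinsics, pixels), "view" (4x4, takes a point from world to camera coordinates). Camera axes: x right, y down, z forward; pixel columns grow to the right and rows downward; lengths in m; the calibration is good to about 2 mm. A picture is of the moment at which its call begins: read the wrist's pose just before it. calibration takes no time and is no camera call; for the wrist camera it gives the pose at the moment of the call.
- bot.sign_off(): hands the job in; it is judged then, once.
The state is a dict: "t": time; "q": joint angles; "joint_velocities": joint speeds; "joint_efforts": joint torques, N m; "position": TCP position; "ee_rot": TCP orientation; "ft_force": force on the tool from outside, world axes, zero at the start; "ft_torque": the same for the moment, N m; "gripper_width": finger opening in m; "grip_force": force on a finger pad.
Only numpy, scipy, OpenCV 4.12 (cv2) and the standard library are available. Lean on these libraries where they do the work, as an engineer would, in place of code of your own. Each camera call takes 0.05 s, during which the arm holds its last target. There are 200 camera calls.

## Working session

There is one attempt and no reset: what is moved stays moved. The work goes in short steps, Python scripts to look and compute and a tool call to move; the robot and the scene stay as the last step left them, time stands still between calls to the robot, and variables do not carry over. Pictures are saved under pics/ and viewed, at most 10 in all, crops included, and the job is handed in when it is done.

Besides the shell and the picture viewer there is one more tool, called after ">>>" as name([rows], argument=value, ...), one row to a line, values as JSON. step_arm: Moves the arm, as the interface text tells. Its arguments: {"type":"object","properties":{"steps":{"type":"array"}},"required":["steps"]}

```bash
mkdir -p pics
python3 - <<'E'
from cell import bot
import cv2,numpy as np
s=bot.get_state(); print({k:np.round(v,3).tolist() for k,v in s.items()})
ims=[]
for n in("top","side"):
    im=bot.camera(n); cv2.imwrite(f"pics/{n}0.png",im[:,:,::-1]); 
    c=bot.calibration(n); print(n,np.round(c["camera_matrix"],1).tolist(),np.round(c["view"],4).tolist())
E
```

```text
{'t': 0.0, 'q': [0.991, 0.221, 1.528, -0.0, 1.395, -0.126], 'joint_velocities': [0.0, -0.002, 0.001, 0.001, -0.001, 0.001], 'joint_efforts': [-0.0, -49.459, -38.739, 0.07, 0.057, -0.0], 'position': [0.274, 0.561, 0.204], 'ee_rot': [-0.707, -3.06, 0.003], 'ft_force': [-1.439, 0.051, -0.219], 'ft_torque': [-0.008, -0.028, -0.056], 'grip_force': 0.0, 'gripper_width': 0.087}
top [[542.7, 0.0, 281.7], [0.0, 542.7, 212.5], [0.0, 0.0, 1.0]] [[0.0051, -1.0, 0.0082, -0.1541], [-0.9917, -0.0061, -0.1285, 0.5485], [0.1285, -0.0075, -0.9917, 0.912], [0.0, 0.0, 0.0, 1.0]]
side [[482.0, 0.0, 284.9], [0.0, 482.0, 207.4], [0.0, 0.0, 1.0]] [[-0.9196, -0.3925, 0.0199, 0.4261], [-0.2293, 0.4948, -0.8382, 0.2459], [0.3191, -0.7753, -0.545, 0.5991], [0.0, 0.0, 0.0, 1.0]]
```

View pics/top0.png

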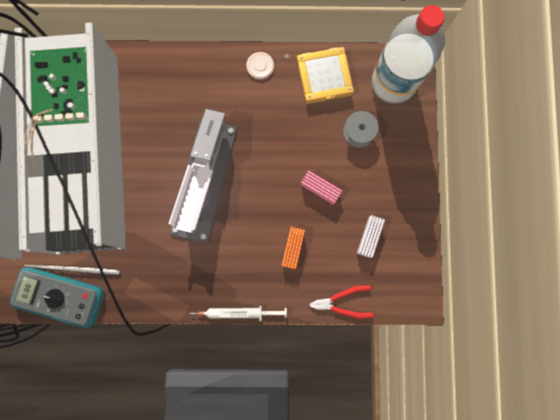

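View pics/side0.png

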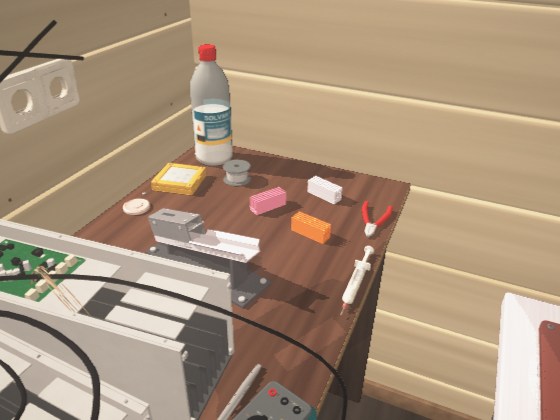

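The top view has three bars: pink/red at (321,187), orange at (293,248) and white/silver at (371,237). The silver one matches aluminium. The chute's open end is at about (187,228) and its hood at about (208,135). I'll check the choice in a close crop.

```bash
cat > h.py <<'E'
import numpy as np,cv2
from cell import bot
def ray(cam,u,v,c=None):
    c=c or bot.calibration(cam); V=c["view"]; R=V[:3,:3]; o=-R.T@V[:3,3]
    d=R.T@np.linalg.inv(c["camera_matrix"])@[u,v,1]; return o,d/np.linalg.norm(d)
def onz(cam,u,v,z,c=None):
    o,d=ray(cam,u,v,c); return o+d*(z-o[2])/d[2]
def tri(a,b):
    (o1,d1),(o2,d2)=a,b
    t=np.linalg.lstsq(np.c_[d1,-d2],o2-o1,rcond=None)[0]
    p,q=o1+d1*t[0],o2+d2*t[1]; return (p+q)/2,np.linalg.norm(p-q)
def proj(cam,p,c=None):
    c=c or bot.calibration(cam); x=c["camera_matrix"]@(c["view"]@np.r_[p,1])[:3]; return x[:2]/x[2]
E
python3 - <<'E'
import cv2,numpy as np
from h import *
t=cv2.imread("pics/top0.png"); s=cv2.imread("pics/side0.png")
a=cv2.resize(t[100:250,160:260],(400,600),interpolation=cv2.INTER_CUBIC)
b=cv2.resize(t[205:270,345:400],(400,300),interpolation=cv2.INTER_CUBIC)
d=cv2.resize(s[200:305,140:280],(400,300),interpolation=cv2.INTER_CUBIC)
cv2.imwrite("pics/crop0.png",np.hstack([a,np.vstack([b,d])]))
hsv=cv2.cvtColor(t,cv2.COLOR_BGR2HSV)
m=((hsv[...,1]<60)&(hsv[...,2]>110)).astype(np.uint8)
m[:205]=0;m[270:]=0;m[:,:345]=0;m[:,400:]=0
r=cv2.minAreaRect(cv2.findNonZero(m)); print(r)
print(onz("top",*r[0],0.03)); 
p=[onz("top",*q,0.03) for q in cv2.boxPoints(r)]; print(np.round(p,4))
E
```

```text
((370.5, 236.00003051757812), (16.76007080078125, 42.058292388916016), 18.434947967529297)
[ 0.50960453 -0.30671748  0.03      ]
[[ 0.4792 -0.2808  0.03  ]
 [ 0.5495 -0.3051  0.03  ]
 [ 0.5403 -0.3329  0.03  ]
 [ 0.4702 -0.3084  0.03  ]]
```

View pics/crop0.png

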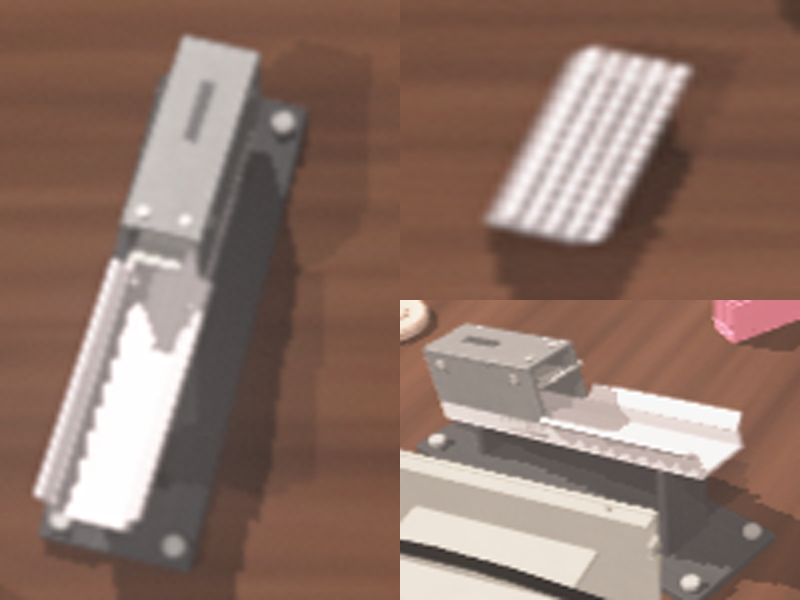

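The crop confirms the silver bar (370,236), with plain aluminium fins. The chute's open end is at the bottom of the crop and its hood at the top. Next I'll estimate the chute pose from the base plate corners.

Run:
```python
from h import *
BL,BR,TR=[onz("top",u,v,.006) for u,v in((170,235),(207.5,242.5),(236.3,126.5))]
print(BL,BR,TR,np.linalg.norm(BR-BL),np.linalg.norm(TR-BR))
c=(BL+TR)/2; d=(TR-BR); yaw=np.degrees(np.arctan2(d[1],d[0])); print("chute",c,yaw)
c2=bot.calibration("wrist"); V=c2["view"]; s=bot.get_state()
from scipy.spatial.transform import Rotation as R
T=R.from_rotvec(s["ee_rot"]).as_matrix(); o=-V[:3,:3].T@V[:3,3]
print("cam in tool",T.T@(o-s["position"]),"cam axes in tool",np.round(T.T@V[:3,:3].T,2).tolist(),c2["camera_matrix"][0])
print("tool x,y yaw",np.degrees(np.arctan2(T[1,:2],T[0,:2])))
def delta(p): print("mm tool",np.round(T.T@(np.array(p)-s["position"])*1000,1))
delta([c[0]-.05,c[1],.28]); delta([.51,-.307,.2])
```

```text
[0.51140252 0.0484793  0.006     ] [ 0.49834555 -0.01887054  0.006     ] [ 0.71219902 -0.0669425   0.006     ] 0.06860383117007202 0.2191899134195945
chute [ 0.61180077 -0.0092316   0.006     ] -12.66889070600949
cam in tool [ 0.07546416 -0.00037679 -0.17892342] cam axes in tool [[0.0, -0.96, -0.28], [1.0, 0.0, 0.0], [-0.0, -0.28, 0.96]] [327.85019888   0.         283.68583137]
tool x,y yaw [153.99898297  63.99900331]
mm tool [-509.  -386.6  -75.6]
mm tool [-593.  -676.8    4.9]
```

>>> step_arm([
  [[-20,-15,-15,0,1],[-30,-24,-10,0,1],[-30,-24,-10,0,1],[-30,-24,-10,0,1],[-30,-24,-10,0,1],[-31,-24,-5,0,1],[-31,-24,-5,0,1],[-31,-24,-5,0,1],[-31,-24,-5,0,1],[-31,-24,0,0,1]],
])

```text
t: 0.93
position: [0.4386, 0.2232, 0.2808]
ee_rot: [0.706, 3.06, 0.001]
ft_force: [1.1, 0.9, -0.1]
gripper_width: 0.087
grip_force: 0.0
```

>>> step_arm([
  [[-31,-24,0,0,1],[-31,-24,0,0,1],[-31,-24,0,0,1],[-31,-24,0,0,1],[-31,-24,0,0,1],[-31,-24,0,0,1],[0,0,0,-1,1],[0,0,0,-0.2,1],[0,0,0,0,1],[0,0,0,0,1]],
])

```text
t: 1.77
position: [0.5414, 0.0147, 0.2795]
ee_rot: [-0.515, -3.098, -0.0]
ft_force: [-0.5, 0.1, -0.3]
gripper_width: 0.0873
grip_force: 0.0
```

Run:
```python
from h import *
import json
s=bot.get_state();print(s["t"],s["position"],s["ft_force"]); c=bot.calibration("wrist"); im=bot.camera("wrist"); cv2.imwrite("pics/w1.png",im[:,:,::-1])
json.dump({k:np.array(v).tolist() for k,v in c.items()},open("w1.json","w"))
```

```text
1.7667 [0.54143088 0.01469478 0.27954219] [-0.47203412  0.10350476 -0.3300024 ]
```

View pics/w1.png

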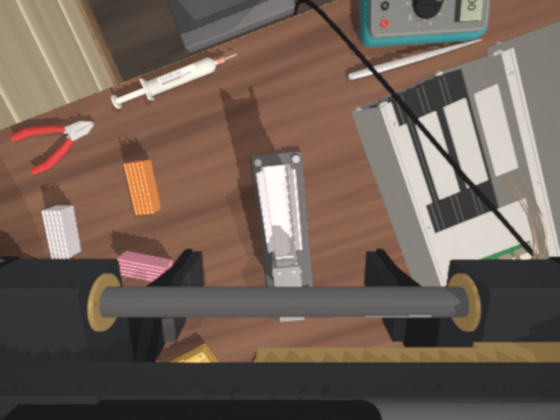

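The wrist view shows the chute from (275,155) at the open end to (290,320) at the hood. The silver bar is at (61,232). I'll zoom on the chute.

Run:
```python
import cv2
t=cv2.imread("pics/w1.png")
cv2.imwrite("pics/w1c.png",cv2.resize(t[140:290,235:330],(380*1,600),interpolation=cv2.INTER_CUBIC))
```

```text
(no output)
```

View pics/w1c.png

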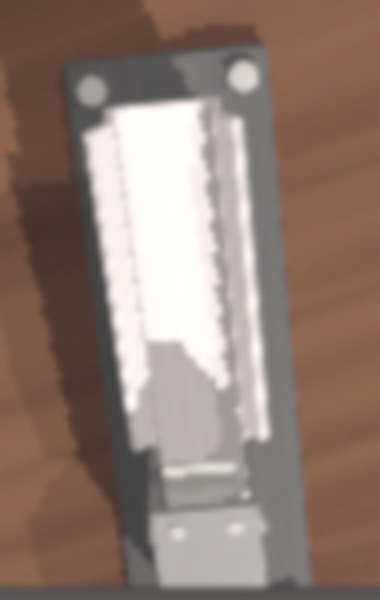

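Run:
```python
from h import *
import json
c={k:np.array(v) for k,v in json.load(open("w1.json")).items()}
for z in(.07,.075,.08,.085):
    L,R=onz("wrist",261.75,166.25,z,c),onz("wrist",288.75,164.5,z,c); print(z,np.linalg.norm(L-R),(L+R)/2)
for z in(.09,.095):
    L,R=onz("wrist",256.3,172.5,z,c),onz("wrist",295,169.5,z,c); print("wall",z,np.linalg.norm(L-R),(L+R)/2)
L,R=onz("wrist",251.3,156.3,.006,c),onz("wrist",301.3,151.3,.006,c); print("plate",np.linalg.norm(L-R),L,R,(L+R)/2)
print(tri(ray("wrist",275.25,165.4,c),ray("top",184.5,231)))
# axis: leaf/hood edges: wall lines
for u,v,z in((161,101.5,.079),(203,455,.054)): print(onz("wrist",235+u/4,140+v/4,z,c))
# bar from wrist
t=cv2.imread("pics/w1.png"); hsv=cv2.cvtColor(t,cv2.COLOR_BGR2HSV)
m=((hsv[...,1]<50)&(hsv[...,2]>120)).astype(np.uint8); k=np.zeros_like(m);k[195:258,35:90]=1; m&=k
r=cv2.minAreaRect(cv2.findNonZero(m)); print(r,[np.round(onz("wrist",*q,.03,c),4).tolist() for q in cv2.boxPoints(r)],onz("wrist",*r[0],.03,c))
```

```text
0.07 0.0319675246664837 [0.51384026 0.01333595 0.07      ]
0.075 0.031556150504635866 [0.51327628 0.01366228 0.075     ]
0.08 0.031144776342788012 [0.5127123  0.01398861 0.08      ]
0.085 0.030733402180940204 [0.51214833 0.01431494 0.085     ]
wall 0.09 0.043710397157495806 [0.51768313 0.0129751  0.09      ]
wall 0.095 0.043117385107530735 [0.51703641 0.01332403 0.095     ]
plate 0.0684880652993629 [ 0.49886231 -0.01771277  0.006     ] [0.51447613 0.04897174 0.006     ] [0.50666922 0.01562948 0.006     ]
(array([0.51393367, 0.01288986, 0.06383615]), np.float64(0.0012622176541118634))
[0.51282804 0.01393423 0.079     ]
[ 0.63057586 -0.01298957  0.054     ]
((61.365379333496094, 231.32691955566406), (53.73582077026367, 32.359161376953125), 78.69007110595703) [[0.4704, -0.3087, 0.03], [0.4764, -0.2638, 0.03], [0.5489, -0.2872, 0.03], [0.5431, -0.3344, 0.03]] [ 0.5088343 -0.2981637  0.03     ]
```

>>> step_arm([
  [[-7,-31,5,0,1],[-7,-31,5,0,1],[-7,-31,10,0,1],[-7,-31,10,0,1],[-7,-31,15,0,1],[-7,-31,15,0,1],[-8,-32,20,0,1],[-8,-32,20,0,1],[-8,-32,20,0,1],[-8,-32,10,0,1]],
])

```text
t: 2.65
position: [0.5098, -0.3065, 0.1473]
ee_rot: [-0.512, -3.097, -0.003]
ft_force: [0.3, 0.5, 0.1]
gripper_width: 0.087
grip_force: 0.0
```

>>> step_arm([
  [[0,0,0,0,1],[0,0,0,0,1],[0,0,0,0,1]],
])

```text
t: 2.9
position: [0.5112, -0.3061, 0.1501]
ee_rot: [0.513, 3.099, 0.001]
ft_force: [0.6, 0.6, -0.4]
gripper_width: 0.0868
grip_force: 0.0
```

Run:
```python
from h import *
from scipy.spatial.transform import Rotation as R
s=bot.get_state();print(s["t"],s["position"]); c=bot.calibration("wrist"); im=bot.camera("wrist")[:,:,::-1].copy(); cv2.imwrite("pics/w2.png",im)
T=R.from_rotvec(s["ee_rot"]).as_matrix(); print(np.degrees(np.arctan2(T[1,0],T[0,0])))
print("tcp px",proj("wrist",s["position"],c)," bench below",proj("wrist",[*s["position"][:2],.03],c))
hsv=cv2.cvtColor(im,cv2.COLOR_BGR2HSV)
m=((hsv[...,1]<50)&(hsv[...,2]>120)).astype(np.uint8)
n,l,st,ce=cv2.connectedComponentsWithStats(m)
for i in range(1,n):
    if st[i,4]>400: r=cv2.minAreaRect(np.argwhere(l==i)[:,::-1].astype(np.float32)); print(st[i],np.round(r[0]),np.round(r[1]),r[2],np.round(onz("wrist",*r[0],.03,c),4))
```

```text
2.9 [ 0.51120701 -0.30612371  0.15010986]
161.20256549482693
tcp px [284.13615675 254.89453337]  bench below [283.89820595 204.87551541]
[  40    0  131  268 1329] [106. 133.] [297.   5.] 64.384521484375 [ 0.3984 -0.4345  0.03  ]
[307  31  45  32 852] [329.  43.] [23. 48.] 63.43495178222656 [ 0.3932 -0.2267  0.03  ]
[ 266  163   28   78 2051] [280. 202.] [77. 27.] 90.0 [ 0.5068 -0.309   0.03  ]
[  99  295  358   18 3453] [277. 301.] [ 17. 357.] 89.1524887084961 [ 0.6052 -0.3449  0.03  ]
[328 325  44  22 746] [350. 336.] [21. 43.] 90.0 [ 0.6688 -0.2861  0.03  ]
```

View pics/w2.png

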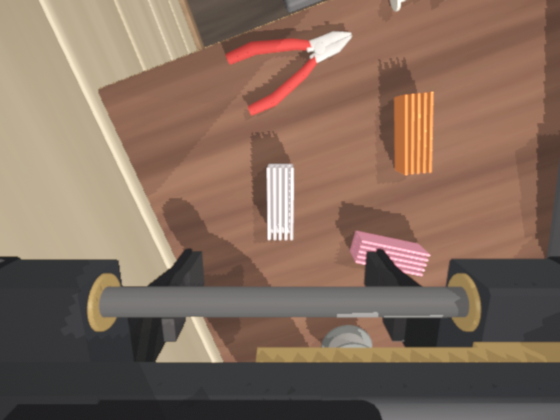

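The silver bar is at rows 163–241, cols 266–294, aligned with the tool. The red bar (350–428) stays clear of half-open fingers. I'll descend and grip the top ~9 mm.

>>> step_arm([
  [[2,-3,10,0,0],[0,0,25,0,0],[0,0,25,0,0],[0,0,20,0,0],[0,0,15,0,0],[0,0,10,0,0],[0,0,4,0,0],[0,0,0,0,0],[0,0,0,0,0]],
])

```text
t: 3.7
position: [0.5086, -0.3095, 0.0417]
ee_rot: [0.512, 3.098, -0.001]
ft_force: [-0.1, 0.1, 1.2]
gripper_width: 0.0445
grip_force: 0.0
```

>>> step_arm([
  [[0,0,0,0,-1],[0,0,0,0,-1],[0,0,0,0,-1],[0,0,0,0,-1],[0,0,0,0,-1],[0,0,0,0,-1],[0,0,0,0,-1],[0,0,0,0,-1]],
])

```text
t: 4.37
position: [0.5079, -0.3095, 0.0408]
ee_rot: [0.513, 3.099, -0.0]
ft_force: [0.3, -0.2, 0.9]
gripper_width: 0.0024
grip_force: 0.0
```

The gripper shut without holding the bar, so I'll look.

Run:
```python
from h import *
s=bot.get_state();print(s["position"],s["gripper_width"],s["grip_force"]);im=bot.camera("side")[:,:,::-1]; cw=bot.calibration("wrist"); w=bot.camera("wrist")[:,:,::-1]; print(proj("side",s["position"]),proj("wrist",s["position"],cw))
a=cv2.resize(im[120:270,260:460],(400,300),interpolation=cv2.INTER_CUBIC)
b=cv2.resize(w[80:290,140:420],(400,300),interpolation=cv2.INTER_CUBIC)
cv2.imwrite("pics/s3.png",np.hstack([a,b]))
```

```text
[ 0.50789221 -0.30949864  0.04083519] 0.0024129186522102533 0.0
[324.95221023 178.86773388] [284.08540987 255.02392684]
```

View pics/s3.png

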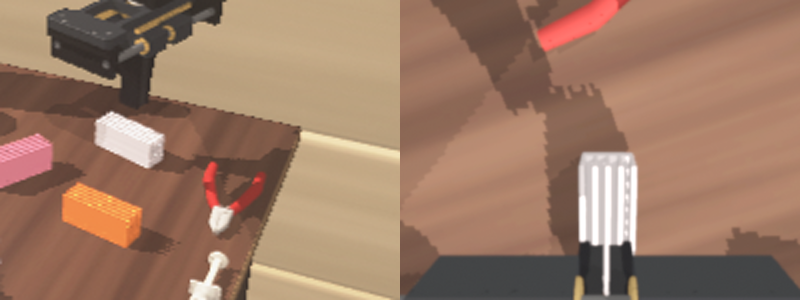

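Run:
```python
from h import *
t=cv2.imread("pics/side0.png"); hsv=cv2.cvtColor(t,cv2.COLOR_BGR2HSV)
m=((hsv[...,1]<60)&(hsv[...,2]>110)).astype(np.uint8); k=np.zeros_like(m);k[172:207,300:350]=1; m&=k
print("bar mask side",cv2.boundingRect(m))
y=np.radians(-19); d=np.array([np.cos(y),np.sin(y),0]);n=np.array([-d[1],d[0],0])
for cx in((.5068,-.309),(.5096,-.3067)):
    P=[proj("side",np.r_[cx,0]+a*.035*d+b*.012*n+[0,0,z]) for a in(-1,1) for b in(-1,1) for z in(0,.03)]; print(np.round(P).tolist())
for z in(.022,.041,.06): print(z,proj("side",[.508,-.3095,z]))
s=bot.camera("side")[:,:,::-1]; c=cv2.resize(s[150:220,300:355],(660,600)[:2] if 0 else (440,560),interpolation=cv2.INTER_CUBIC); cv2.imwrite("pics/s4.png",c)
```

```text
bar mask side (307, 175, 35, 29)
[[341.0, 200.0], [342.0, 188.0], [334.0, 205.0], [335.0, 192.0], [315.0, 188.0], [315.0, 176.0], [307.0, 192.0], [308.0, 180.0]]
[[339.0, 200.0], [341.0, 188.0], [332.0, 205.0], [333.0, 192.0], [313.0, 188.0], [314.0, 176.0], [306.0, 193.0], [306.0, 180.0]]
0.022 [324.3044612  186.84546173]
0.041 [324.9075035  178.78561891]
0.06 [325.52344151 170.55342102]
```

View pics/s4.png

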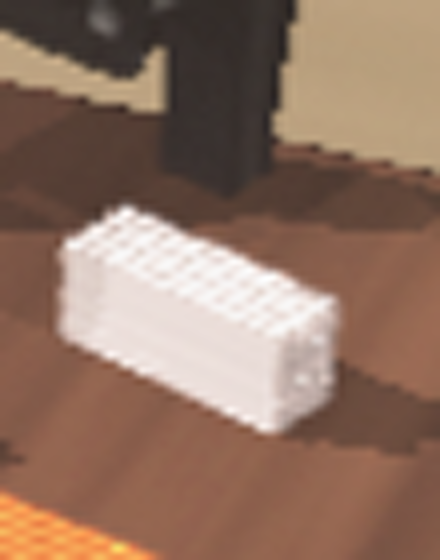

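Findings from the pictures:
- **Side crop:** the bar is where I measured it. The closed fingertips end about 20–25 mm above the bar, at (329,174).
- **Tip offset:** both views put the tips about 15 mm *behind* the reported TCP, not 19 mm ahead. I'll go by the images.

I'll open and descend further, watching the force.

>>> step_arm([
  [[0,0,0,0,0],[0,0,0,0,0],[0,0,0,0,0],[0,0,0,0,0],[0,0,0,0,0],[0,0,0,0,0],[0,0,5,0,0],[0,0,5,0,0],[0,0,4,0,0],[0,0,0,0,0]],
])

```text
t: 5.35
position: [0.507, -0.3088, 0.0252]
ee_rot: [-0.513, -3.097, -0.002]
ft_force: [0.4, 0.1, -0.0]
gripper_width: 0.043
grip_force: 0.0
```

>>> step_arm([
  [[0,0,2,0,0],[0,0,2,0,0],[0,0,2,0,0],[0,0,2,0,0],[0,0,0,0,0]],
])

```text
t: 5.77
position: [0.5077, -0.3093, 0.0184]
ee_rot: [-0.513, -3.099, -0.0]
ft_force: [0.0, 0.7, -0.3]
gripper_width: 0.0435
grip_force: 0.0
```

Run:
```python
from h import *
s=bot.get_state();print(s["position"],s["ft_force"],s["gripper_width"]); c=bot.calibration("wrist");w=bot.camera("wrist")[:,:,::-1]; sd=bot.camera("side")[:,:,::-1]
cv2.imwrite("pics/w5.png",np.hstack([cv2.resize(w[130:300,170:400],(400,300)),cv2.resize(sd[140:220,280:375],(400,337),interpolation=cv2.INTER_CUBIC)[:300]]))
```

```text
[ 0.50767471 -0.30926771  0.01836086] [ 0.03628992  0.74974629 -0.28638095] 0.043450122153383994
```

View pics/w5.png

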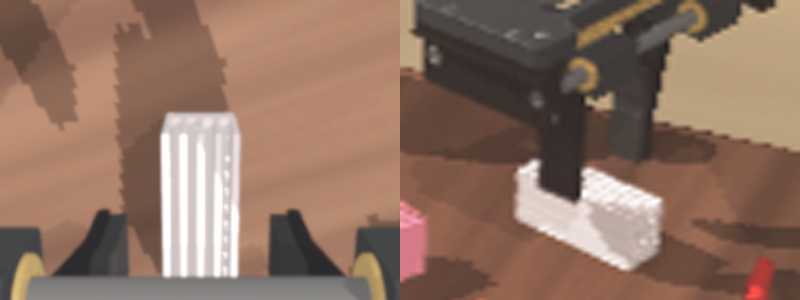

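The near finger now overlaps the bar's side in the side view, its bottom corner at (323,187), and there's no contact force. With the stated geometry the tip would already be in the bench. I'll compute the tip height from that corner.

Run:
```python
from h import *
d=np.array([.9455,-.3256,0]);n=np.array([.3256,.9455,0]);p=np.array([.5077,-.3093,0])
for z in(.02,.025,.03,.035,.04):
    print(z,[np.round(proj("side",p+a*d+b*n+[0,0,z])).tolist() for a in(-.0095,.0095) for b in(.022,.033)])
```

```text
0.02 [[321.0, 193.0], [318.0, 196.0], [314.0, 190.0], [311.0, 192.0]]
0.025 [[321.0, 191.0], [318.0, 193.0], [314.0, 188.0], [311.0, 190.0]]
0.03 [[322.0, 189.0], [318.0, 191.0], [314.0, 186.0], [311.0, 188.0]]
0.035 [[322.0, 187.0], [318.0, 189.0], [314.0, 184.0], [311.0, 186.0]]
0.04 [[322.0, 185.0], [318.0, 187.0], [315.0, 182.0], [311.0, 184.0]]
```

Tip ≈ TCP + 15.5 mm. I'll go down 12 mm more and close.

>>> step_arm([
  [[0,0,3,0,0],[0,0,3,0,0],[0,0,3,0,0],[0,0,3,0,0],[0,0,0,0,0],[0,0,0,0,0]],
])

```text
t: 6.37
position: [0.5076, -0.3092, 0.0064]
ee_rot: [-0.513, -3.099, -0.001]
ft_force: [-0.5, -0.7, -0.5]
gripper_width: 0.0436
grip_force: 0.0
```

>>> step_arm([
  [[0,0,0,0,-1],[0,0,0,0,-1],[0,0,0,0,-1],[0,0,0,0,-1],[0,0,0,0,-1],[0,0,0,0,-1],[0,0,0,0,-1]],
])

```text
t: 6.95
position: [0.5081, -0.3095, 0.007]
ee_rot: [0.513, 3.099, -0.0]
ft_force: [0.3, 0.0, 1.0]
gripper_width: 0.0234
grip_force: 30.0
```

Gripped at 23.4 mm with 30 N. I'll lift, carry it over the chute and turn it to match.

>>> step_arm([
  [[0,0,-10,0,-1],[0,0,-20,0,-1],[0,0,-25,0,-1],[0,0,-25,0,-1],[0,0,-25,0,-1],[0,0,-25,0,-1],[0,0,-25,0,-1],[0,0,-20,0,-1],[0,0,-10,0,-1],[0,0,0,0,-1]],
])

```text
t: 7.78
position: [0.5093, -0.3106, 0.1954]
ee_rot: [0.512, 3.095, -0.004]
ft_force: [-0.3, -1.4, -1.5]
gripper_width: 0.0235
grip_force: 30.0
```

>>> step_arm([
  [[3,15,0,0,-1],[6,31,0,0,-1],[6,34,0,0,-1],[6,34,0,0,-1],[7,38,0,0,-1],[7,38,0,0,-1],[7,38,0,0,-1],[6,34,0,0,-1],[6,32,0,0,-1],[3,18,0,0,-1]],
])

```text
t: 8.62
position: [0.5528, 0.0087, 0.1895]
ee_rot: [-0.509, -3.096, -0.002]
ft_force: [0.4, 0.0, -1.7]
gripper_width: 0.0233
grip_force: 30.0
```

>>> step_arm([
  [[0,0,0,-0.5,-1],[0,0,0,-0.5,-1],[0,0,0,0,-1],[0,0,0,0,-1],[0,0,0,0,-1]],
])

```text
t: 9.03
position: [0.5537, 0.0045, 0.1906]
ee_rot: [-0.353, -3.12, -0.0]
ft_force: [-0.9, -0.5, -1.1]
gripper_width: 0.0233
grip_force: 30.0
```

```bash
cat > pos.py <<'E'
from h import *
from scipy.spatial.transform import Rotation as R
s=bot.get_state(); T=R.from_rotvec(s["ee_rot"]).as_matrix()
top=np.array([.5128,.0138,.0786]); y=np.radians(-13); d=np.array([np.cos(y),np.sin(y),0]); n=np.array([-d[1],d[0],0])
r=s["position"]-top
print("t",s["t"],"pos",s["position"],"toolx yaw",np.degrees(np.arctan2(T[1,0],T[0,0])))
print("along mm",1000*r@d,"s",1000*r@d/np.cos(.2618),"lat",1000*r@n,"Fd",s["ft_force"]@d,"Fz",s["ft_force"][2],s["gripper_width"])
E
python3 pos.py
```

```text
t 9.0333 pos [0.5536823  0.00446989 0.19061863] toolx yaw 167.10511559660418
along mm 41.933311718506815 s 43.41256590923114 lat 0.10553908098138187 Fd -0.7436011779699672 Fz -1.1411370206689853 0.023265274707093643
```

>>> step_arm([
  [[0,0,15,0,-1],[0,0,25,0,-1],[0,0,25,0,-1],[0,0,15,0,-1],[0,0,10,0,-1],[0,0,5,0,-1],[0,0,0,0,-1],[0,0,0,0,-1]],
])

```text
t: 9.7
position: [0.555, 0.0041, 0.0975]
ee_rot: [0.351, 3.121, -0.0]
ft_force: [-0.0, 0.1, -1.1]
gripper_width: 0.0238
grip_force: 30.0
```

>>> step_arm([
  [[0,0,2,0,-1],[0,0,2,0,-1],[0,0,2,0,-1],[0,0,2,0,-1],[0,0,0,0,-1]],
])

```text
t: 10.12
position: [0.5543, 0.0043, 0.0886]
ee_rot: [-0.35, -3.122, -0.0]
ft_force: [0.5, 0.6, -0.7]
gripper_width: 0.0234
grip_force: 30.0
```

>>> step_arm([
  [[0,0,1,0,-1],[0,0,1,0,-1],[0,0,1,0,-1],[0,0,0,0,-1]],
])

```text
t: 10.45
position: [0.5543, 0.0043, 0.0856]
ee_rot: [-0.35, -3.122, 0.0]
ft_force: [0.6, -0.1, -2.3]
gripper_width: 0.0232
grip_force: 30.0
```

>>> step_arm([
  [[0,0,1,0,-1],[0,0,1,0,-1],[0,0,0,0,-1]],
])

```text
t: 10.7
position: [0.5543, 0.0043, 0.0836]
ee_rot: [-0.35, -3.122, -0.0]
ft_force: [0.1, -0.3, -1.5]
gripper_width: 0.0234
grip_force: 30.0
```

>>> step_arm([
  [[0,0,1,0,-1],[0,0,1,0,-1],[0,0,0,0,-1]],
])

```text
t: 10.95
position: [0.5543, 0.0043, 0.0816]
ee_rot: [-0.35, -3.122, 0.0]
ft_force: [0.2, -0.0, -1.7]
gripper_width: 0.0236
grip_force: 30.0
```

>>> step_arm([
  [[0,0,1,0,-1],[0,0,1,0,-1],[0,0,0,0,-1]],
])

```text
t: 11.2
position: [0.5549, 0.0042, 0.0802]
ee_rot: [0.35, 3.121, -0.0]
ft_force: [-0.1, -0.7, 1.6]
gripper_width: 0.0235
grip_force: 30.0
```

>>> step_arm([
  [[0,0,1,0,-1],[0,0,1,0,-1],[0,0,0,0,-1]],
])

```text
t: 11.45
position: [0.5558, 0.0041, 0.079]
ee_rot: [0.35, 3.119, -0.0]
ft_force: [1.9, -0.5, 5.3]
gripper_width: 0.0234
grip_force: 30.0
```

Contact at TCP z≈0.0805. I'll press on so the bar pivots in the pads onto the slope.

>>> step_arm([
  [[0,0,1,0,-1],[0,0,1,0,-1],[0,0,0,0,-1]],
])

```text
t: 11.7
position: [0.5567, 0.0039, 0.0776]
ee_rot: [0.35, 3.117, -0.0]
ft_force: [2.2, -0.5, 6.3]
gripper_width: 0.0231
grip_force: 30.0
```

>>> step_arm([
  [[0,0,1,0,-1],[0,0,1,0,-1],[0,0,0,0,-1]],
])

```text
t: 11.95
position: [0.5575, 0.0038, 0.0761]
ee_rot: [0.35, 3.116, -0.0]
ft_force: [3.3, -1.1, 7.1]
gripper_width: 0.0235
grip_force: 30.0
```

>>> step_arm([
  [[0,0,1,0,-1],[0,0,1,0,-1],[0,0,0,0,-1]],
])

```text
t: 12.2
position: [0.5583, 0.0037, 0.0746]
ee_rot: [0.35, 3.114, -0.0]
ft_force: [4.6, -0.5, 7.4]
gripper_width: 0.0236
grip_force: 30.0
```

>>> step_arm([
  [[0,0,1,0,-1],[0,0,1,0,-1],[0,0,0,0,-1]],
])

```text
t: 12.45
position: [0.559, 0.0035, 0.073]
ee_rot: [0.349, 3.112, -0.0]
ft_force: [5.7, -0.7, 8.2]
gripper_width: 0.0235
grip_force: 30.0
```

Run:
```python
from h import *
s=bot.get_state();print(s["position"],s["ft_force"])
im=bot.camera("side")[:,:,::-1]; w=bot.camera("top")[:,:,::-1]
cv2.imwrite("pics/s6.png",np.hstack([cv2.resize(im[190:300,140:280],(510,400),interpolation=cv2.INTER_CUBIC),cv2.resize(w[130:250,160:245],(284,400),interpolation=cv2.INTER_CUBIC)]))
```

```text
[0.55895211 0.0035294  0.0729566 ] [ 5.72769133 -0.69926699  8.22405665]
```

>>> step_arm([
  [[0,0,1,0,-1],[0,0,1,0,-1],[0,0,0,0,-1]],
])

```text
t: 12.8
position: [0.5596, 0.0034, 0.0714]
ee_rot: [0.349, 3.111, -0.0]
ft_force: [7.1, -0.3, 8.1]
gripper_width: 0.0234
grip_force: 30.0
```

>>> step_arm([
  [[0,0,1,0,-1],[0,0,1,0,-1],[0,0,0,0,-1]],
])

```text
t: 13.05
position: [0.5599, 0.0035, 0.0708]
ee_rot: [0.349, 3.111, -0.0]
ft_force: [4.2, -0.7, 16.6]
gripper_width: 0.0232
grip_force: 30.0
```

The sharp z-force rise shows the bar is lying flat. I'll relieve the load, then open.

>>> step_arm([
  [[-2,0,-2,0,-1],[-2,0,-1.5,0,-1],[0,0,0,0,-1],[0,0,0,0,-1]],
])

```text
t: 13.38
position: [0.5599, 0.0033, 0.0707]
ee_rot: [0.35, 3.119, 0.0]
ft_force: [0.3, 0.5, 9.1]
gripper_width: 0.0235
grip_force: 30.0
```

>>> step_arm([
  [[0,0,0,0,-0.4],[0,0,0,0,-0.2],[0,0,0,0,0],[0,0,0,0,0],[0,0,0,0,0],[0,0,-5,0,0],[0,0,-15,0,0],[0,0,-30,0,0],[0,0,-40,0,0],[0,0,0,0,0]],
])

```text
t: 14.22
position: [0.5632, 0.0028, 0.168]
ee_rot: [0.349, 3.11, -0.0]
ft_force: [1.1, -0.5, 1.7]
gripper_width: 0.0437
grip_force: 0.0
```

```bash
python3 pos.py
python3 - <<'E'
from h import *
im=bot.camera("side")[:,:,::-1]; w=bot.camera("top")[:,:,::-1]
cv2.imwrite("pics/s7.png",np.hstack([cv2.resize(im[190:300,140:280],(510,400),interpolation=cv2.INTER_CUBIC),cv2.resize(w[130:250,160:245],(284,400),interpolation=cv2.INTER_CUBIC)]))
E
```

```text
t 14.2167 pos [0.56318598 0.00280447 0.16799262] toolx yaw 167.20898290952792
along mm 51.56804855019313 s 53.38718109182071 lat 0.6206672020739568 Fd 1.150815480878845 Fz 1.7176304539673115 0.04366912626636214
```

View pics/s7.png

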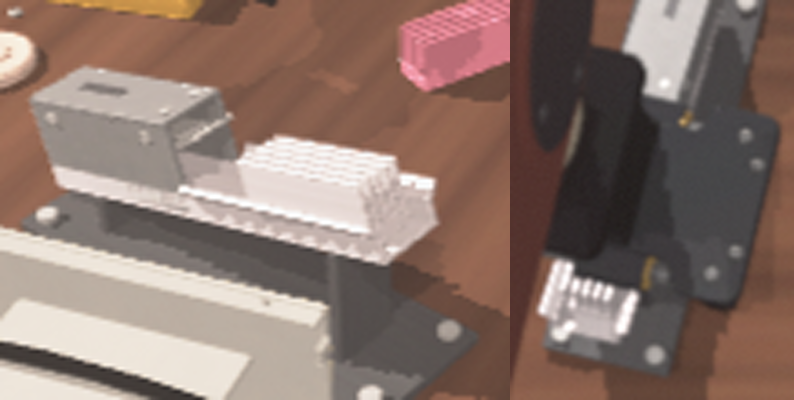

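The picture shows the bar lying flat in the open part of the chute, fins up, ahead of the hood. Next I'll close the gripper, go behind the upper end and come down with the tip about 18 mm above the floor.

>>> step_arm([
  [[10,0,0,0,-1],[20,0,0,0,-1],[20,-0.5,0,0,-1],[17,0,0,0,-1],[0,0,20,0,-1],[0,0,25,0,-1],[0,0,25,0,-1],[0,0,15,0,-1],[0,0,6,0,-1],[0,0,0,0,-1]],
])

```text
t: 15.15
position: [0.4897, 0.0182, 0.0653]
ee_rot: [-0.349, -3.116, -0.0]
ft_force: [-0.6, -0.4, 1.1]
gripper_width: 0.0005
grip_force: 0.0
```

>>> step_arm([
  [[0,0,0,0,-1],[0,0,0,0,-1],[0,0,0,0,-1]],
])

```text
t: 15.4
position: [0.4939, 0.0176, 0.0696]
ee_rot: [0.35, 3.12, 0.0]
ft_force: [-0.3, 0.1, 0.1]
gripper_width: 0.0005
grip_force: 0.0
```

```bash
python3 pos.py
```

```text
t 15.4 pos [0.49392186 0.01764652 0.06958302] toolx yaw 167.19877146439453
along mm -19.259574887365414 s -19.93898239648258 lat -0.4987198007632401 Fd -0.34642302510747613 Fz 0.12169291327232354 0.0005284733408160958
```

>>> step_arm([
  [[0,0,-4,0,-1],[0,0,-3.5,0,-1],[-5,0,0,0,-1],[-5,0,0,0,-1],[-5,0,0,0,-1],[0,0,0,0,-1],[0,0,0,0,-1]],
])

```text
t: 15.98
position: [0.5078, 0.0143, 0.0757]
ee_rot: [-0.35, -3.122, -0.0]
ft_force: [-0.3, -0.2, 0.0]
gripper_width: 0.0004
grip_force: 0.0
```

>>> step_arm([
  [[-2,0,0.5,0,-1],[-2,0,0.5,0,-1],[-2,0,0.5,0,-1],[-2,0,0.5,0,-1],[0,0,0,0,-1]],
])

```text
t: 16.4
position: [0.5157, 0.0126, 0.0737]
ee_rot: [0.35, 3.122, -0.0]
ft_force: [-0.1, 0.0, 0.8]
gripper_width: 0.0005
grip_force: 0.0
```

>>> step_arm([
  [[-2,0,0.5,0,-1],[-2,0,0.5,0,-1],[-2,0,0.5,0,-1],[-2,0,0.5,0,-1],[0,0,0,0,-1]],
])

```text
t: 16.82
position: [0.5235, 0.0108, 0.0718]
ee_rot: [0.35, 3.122, -0.0]
ft_force: [0.3, -0.2, -0.3]
gripper_width: 0.0003
grip_force: 0.0
```

```bash
python3 pos.py
```

```text
t 16.8167 pos [0.5235488  0.01076245 0.07176918] toolx yaw 167.197215216812
along mm 11.156609807620947 s 11.550174282637496 lat -0.5417416862852975 Fd 0.38224055125367196 Fz -0.2896409550740277 0.00027466217911008327
```

>>> step_arm([
  [[-3,0,0,0,-1],[-3,0,0,0,-1],[-3,0,0.5,0,-1],[-3,0,0.8,0,-1],[-3,0,0.8,0,-1],[-2,0,0.5,0,-1],[0,0,0,0,-1]],
])

```text
t: 17.4
position: [0.5402, 0.007, 0.0692]
ee_rot: [0.35, 3.122, -0.0]
ft_force: [-0.1, 0.5, -0.1]
gripper_width: 0.0008
grip_force: 0.0
```

>>> step_arm([
  [[-1,0,0.27,0,-1],[-1,0,0.27,0,-1],[-1,0,0.27,0,-1],[-1,0,0.27,0,-1],[0,0,0,0,-1]],
])

```text
t: 17.82
position: [0.5438, 0.0062, 0.0681]
ee_rot: [0.35, 3.122, 0.0]
ft_force: [0.3, -0.5, 0.3]
gripper_width: 0.0003
grip_force: 0.0
```

>>> step_arm([
  [[-1,0,0.27,0,-1],[-1,0,0.27,0,-1],[-1,0,0.27,0,-1],[0,0,0,0,-1]],
])

```text
t: 18.15
position: [0.5468, 0.0055, 0.0673]
ee_rot: [0.35, 3.122, -0.0]
ft_force: [-0.0, 0.5, 0.6]
gripper_width: 0.0006
grip_force: 0.0
```

```bash
python3 pos.py
```

```text
t 18.15 pos [0.5467987  0.00547933 0.06733273] toolx yaw 167.1976215467386
along mm 34.9990554898668 s 36.23369442924562 lat -0.4593718349674658 Fd -0.1520372094181843 Fz 0.6127634571641102 0.0005938929213610998
```

>>> step_arm([
  [[-1,0,0.27,0,-1],[-1,0,0.27,0,-1],[-1,0,0.27,0,-1],[0,0,0,0,-1]],
])

```text
t: 18.48
position: [0.5497, 0.0048, 0.0665]
ee_rot: [0.35, 3.122, 0.0]
ft_force: [0.8, 0.0, 0.6]
gripper_width: 0.0005
grip_force: 0.1
```

>>> step_arm([
  [[-1,0,0.27,0,-1],[-1,0,0.27,0,-1],[-1,0,0.27,0,-1],[0,0,0,0,-1]],
])

```text
t: 18.82
position: [0.5512, 0.0046, 0.0658]
ee_rot: [-0.35, -3.119, -0.0]
ft_force: [-8.0, 0.9, 6.0]
gripper_width: 0.0003
grip_force: 4.1
```

>>> step_arm([
  [[-1,0,0.27,0,-1],[-1,0,0.27,0,-1],[-1,0,0.27,0,-1],[0,0,0,0,-1]],
])

```text
t: 19.15
position: [0.5543, 0.0039, 0.0651]
ee_rot: [-0.35, -3.119, -0.0]
ft_force: [-3.1, 0.3, 3.1]
gripper_width: 0.0007
grip_force: 2.3
```

The leaf has lifted (peak near 10 N, then a fall). I'll go on at a moderate pace and slow down near 143 mm.

>>> step_arm([
  [[-1,0,0.27,0,-1],[-1,0,0.27,0,-1],[-1,0,0.27,0,-1],[-1,0,0.27,0,-1],[0,0,0,0,-1]],
])

```text
t: 19.57
position: [0.5583, 0.003, 0.0639]
ee_rot: [-0.35, -3.12, -0.0]
ft_force: [-6.0, 1.8, 4.1]
gripper_width: 0.0006
grip_force: 3.6
```

>>> step_arm([
  [[-1,0,0.27,0,-1],[-1,0,0.27,0,-1],[-1,0,0.27,0,-1],[-1,0,0.27,0,-1],[0,0,0,0,-1]],
])

```text
t: 19.98
position: [0.5621, 0.0021, 0.0628]
ee_rot: [-0.35, -3.119, -0.0]
ft_force: [-6.0, 1.2, 5.7]
gripper_width: 0.0004
grip_force: 3.6
```

>>> step_arm([
  [[-1,0,0.27,0,-1],[-1,0,0.27,0,-1],[-1,0,0.27,0,-1],[-1,0,0.27,0,-1],[0,0,0,0,-1]],
])

```text
t: 20.4
position: [0.5661, 0.0012, 0.0618]
ee_rot: [-0.35, -3.119, -0.0]
ft_force: [-5.6, 1.6, 5.0]
gripper_width: 0.0006
grip_force: 3.6
```

```bash
python3 pos.py
```

```text
t 20.4 pos [0.56606166 0.00123009 0.06179688] toolx yaw 167.20831126661702
along mm 54.724181933366836 s 56.65465134160979 lat -0.266478149017054 Fd -5.845774194826244 Fz 5.021693410097655 0.00057527622404986
```

>>> step_arm([
  [[-1,0,0.27,0,-1],[-1,0,0.27,0,-1],[-1,0,0.27,0,-1],[0,0,0,0,-1]],
])

```text
t: 20.73
position: [0.569, 0.0006, 0.061]
ee_rot: [-0.35, -3.119, -0.0]
ft_force: [-6.7, 1.6, 6.7]
gripper_width: 0.0006
grip_force: 3.6
```

>>> step_arm([
  [[-1,0,0.27,0,-1],[-1,0,0.27,0,-1],[0,0,0,0,-1]],
])

```text
t: 20.98
position: [0.5709, 0.0001, 0.0605]
ee_rot: [-0.35, -3.12, -0.0]
ft_force: [-5.6, -0.0, 5.9]
gripper_width: 0.0007
grip_force: 3.7
```

>>> step_arm([
  [[-1,0,0.27,0,-1],[-0.5,0,0.13,0,-1],[0,0,0,0,-1],[0,0,0,0,-1]],
])

```text
t: 21.32
position: [0.5723, -0.0002, 0.0601]
ee_rot: [-0.35, -3.119, -0.0]
ft_force: [-5.8, 1.6, 6.6]
gripper_width: 0.0008
grip_force: 3.7
```

>>> step_arm([
  [[-1,0,0.27,0,-1],[-0.8,0,0.21,0,-1],[0,0,0,0,-1],[0,0,0,0,-1]],
])

```text
t: 21.65
position: [0.5741, -0.0006, 0.0596]
ee_rot: [-0.35, -3.12, -0.0]
ft_force: [-5.9, 1.1, 6.0]
gripper_width: 0.0006
grip_force: 3.7
```

>>> step_arm([
  [[-1,0,0.27,0,-1],[-0.8,0,0.21,0,-1],[0,0,0,0,-1],[0,0,0,0,-1]],
])

```text
t: 21.98
position: [0.5759, -0.001, 0.0591]
ee_rot: [-0.35, -3.12, -0.0]
ft_force: [-6.5, 1.9, 5.8]
gripper_width: 0.0004
grip_force: 3.7
```

>>> step_arm([
  [[-1,0,0.27,0,-1],[-0.8,0,0.21,0,-1],[0,0,0,0,-1],[0,0,0,0,-1]],
])

```text
t: 22.32
position: [0.5776, -0.0014, 0.0586]
ee_rot: [-0.35, -3.119, -0.0]
ft_force: [-5.4, 0.9, 5.3]
gripper_width: 0.0007
grip_force: 3.7
```

>>> step_arm([
  [[-1,0,0.27,0,-1],[-0.8,0,0.21,0,-1],[0,0,0,0,-1],[0,0,0,0,-1]],
])

```text
t: 22.65
position: [0.5794, -0.0018, 0.0581]
ee_rot: [-0.35, -3.119, -0.0]
ft_force: [-6.5, 0.8, 5.9]
gripper_width: 0.0006
grip_force: 3.7
```

>>> step_arm([
  [[-1,0,0.27,0,-1],[-0.8,0,0.21,0,-1],[0,0,0,0,-1],[0,0,0,0,-1]],
])

```text
t: 22.98
position: [0.5811, -0.0022, 0.0576]
ee_rot: [-0.35, -3.119, -0.0]
ft_force: [-6.5, 1.0, 5.6]
gripper_width: 0.0008
grip_force: 3.7
```

>>> step_arm([
  [[-1,0,0.27,0,-1],[-0.8,0,0.21,0,-1],[0,0,0,0,-1],[0,0,0,0,-1]],
])

```text
t: 23.32
position: [0.5829, -0.0026, 0.0572]
ee_rot: [-0.35, -3.12, -0.0]
ft_force: [-5.2, 0.8, 5.2]
gripper_width: 0.0007
grip_force: 3.7
```

>>> step_arm([
  [[-1,0,0.27,0,-1],[-0.8,0,0.21,0,-1],[0,0,0,0,-1],[0,0,0,0,-1]],
])

```text
t: 23.65
position: [0.5847, -0.003, 0.0567]
ee_rot: [-0.35, -3.12, -0.0]
ft_force: [-5.6, 1.5, 5.7]
gripper_width: 0.0003
grip_force: 3.7
```

>>> step_arm([
  [[-1,0,0.27,0,-1],[-0.8,0,0.21,0,-1],[0,0,0,0,-1],[0,0,0,0,-1]],
])

```text
t: 23.98
position: [0.5864, -0.0034, 0.0562]
ee_rot: [-0.35, -3.12, -0.0]
ft_force: [-6.3, 1.8, 6.0]
gripper_width: 0.0004
grip_force: 3.6
```

>>> step_arm([
  [[-1,0,0.27,0,-1],[-0.8,0,0.21,0,-1],[0,0,0,0,-1],[0,0,0,0,-1]],
])

```text
t: 24.32
position: [0.5881, -0.0038, 0.0557]
ee_rot: [-0.35, -3.119, -0.0]
ft_force: [-6.1, 1.0, 6.1]
gripper_width: 0.0006
grip_force: 3.7
```

>>> step_arm([
  [[-1,0,0.27,0,-1],[-0.8,0,0.21,0,-1],[0,0,0,0,-1],[0,0,0,0,-1]],
])

```text
t: 24.65
position: [0.5891, -0.0039, 0.0554]
ee_rot: [-0.349, -3.118, -0.001]
ft_force: [-10.9, 1.6, 9.3]
gripper_width: 0.0003
grip_force: 6.1
```

The stop is met: push up ~5.5 N, about 1.1 mm in. One more small press.

>>> step_arm([
  [[-0.5,0,0.13,0,-1],[-0.3,0,0.08,0,-1],[0,0,0,0,-1],[0,0,0,0,-1]],
])

```text
t: 24.98
position: [0.5894, -0.0039, 0.0553]
ee_rot: [-0.349, -3.117, -0.001]
ft_force: [-11.6, 3.0, 13.1]
gripper_width: 0.0003
grip_force: 7.4
```

About 1.6 mm in. I'll back off gently and withdraw.

>>> step_arm([
  [[1,0,-0.27,0,-1],[1,0,-0.27,0,-1],[1,0,-0.27,0,-1],[1,0,-0.27,0,-1],[2,0,-0.54,0,-1],[3,0,-0.8,0,-1],[5,0,-1.4,0,-1],[5,0,-1.4,0,-1],[5,0,-1.4,0,-1],[0,0,0,0,-1]],
])

```text
t: 25.82
position: [0.5674, 0.0009, 0.0617]
ee_rot: [-0.35, -3.122, -0.0]
ft_force: [0.4, -0.7, 0.4]
gripper_width: 0.0004
grip_force: 0.0
```

>>> step_arm([
  [[0,0,-10,0,-1],[0,0,-25,0,-1],[0,0,-35,0,-1],[0,0,-35,0,-1],[10,0,-20,0,-1],[30,0,0,0,-1],[40,0,0,0,-1],[30,0,0,0,-1],[0,0,0,0,-1],[0,0,0,0,-1]],
])

```text
t: 26.65
position: [0.4606, 0.0253, 0.1875]
ee_rot: [0.349, 3.12, -0.0]
ft_force: [1.0, -0.1, 1.5]
gripper_width: 0.0005
grip_force: 0.0
```

Run:
```python
from h import *
im=bot.camera("side")[:,:,::-1]; cv2.imwrite("pics/s8.png",im)
b=cv2.imread("pics/s7.png")
# rear end column of bar in side view: brightness along bar's upper side
a=cv2.imread("pics/side0.png")
df=(np.abs(im.astype(int)-a.astype(int)).sum(2)>60).astype(np.uint8); df[:200]=0;df[300:]=0;df[:,:140]=0;df[:,280:]=0
n,l,st,ce=cv2.connectedComponentsWithStats(df); print([x.tolist() for x in st[1:] if x[4]>30])
y=np.radians(-13);d=np.array([np.cos(y)*.9659,np.sin(y)*.9659,-.2588]);u=np.array([np.cos(y)*.2588,np.sin(y)*.2588,.9659])
for s in(80,90,97,115): print(s,proj("side",np.array([.5128,.0138,.0775])+s/1000*d+.03*u))
```

```text
[[266, 200, 14, 10, 74], [188, 221, 27, 23, 300], [214, 232, 12, 16, 74]]
80 [208.82061842 229.85481283]
90 [204.40772582 228.99144172]
97 [201.36100818 228.39535924]
115 [193.68212981 226.8930064 ]
```

```bash
python3 -c "
import cv2
i=cv2.imread('pics/s8.png');cv2.imwrite('pics/s8c.png',cv2.resize(i[190:300,140:280],(700,550),interpolation=cv2.INTER_CUBIC))"
```

```text
(no output)
```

The difference mask puts the bar's change at cols 188–215, rows 221–244. That fits a rear end about 86 mm down the slope, within the expected range, and the arm is clear.

```bash
python3 -c "
from cell import bot
print(bot.sign_off())"
```

```text
the job is handed in; nothing more can be done
None
```

The heat-sink bar is lying fins up in the chute, pushed under the hood against the sprung stop (pressed in about 1.6 mm, estimated from the push force), and I've handed the job in at about 27 s on the robot's clock, with the arm clear and no bystanders touched; its final rest was checked only numerically, because the picture limit was used up.

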